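# Find the stamped carton and push it to dispatch

### The job

Two small cardboard cartons stand either side of the taped dispatch lane, and one of them has an inspection stamp underneath. With the fingertips, tip each carton over towards the robot so that it lies on its side and shows its underside; when both are down, push the stamped one, still lying as it fell, along the bench until it lies wholly between the two tape lines. Leave the other carton lying outside the lane, lift nothing, and leave everything else on the bench alone.

Things in the scene. Friction and masses are not known exactly. Their poses are not given: they have to be found in the camera images.
- carton_stamped: Closed brown cardboard carton with a round black ink stamp (ring and cross, 60 across) on its underside, unseen until tipped; else the same as the other. 70 (its x) by 90 (y) by 130 high (z), about 0.35 kg, rigid; origin: centre of its underside. Starts upright on the bench, x pointing away from the robot within 0.25 rad, left or right of the lane. Pushed low it slides; pushed near its top across the 70 it tips, falling by itself past 28 degrees.
- carton_stamped_mid (a point): middle of that carton (65 above its underside along its z)
- carton_stamped_lid (a point): centre of its lid (130 above its underside along its z)
- carton_plain: The other carton, bare underside, otherwise alike. 70 (its x) by 90 (y) by 130 high (z), about 0.35 kg, rigid; origin: centre of its underside. Starts upright on the bench, x pointing away from the robot within 0.25 rad, left or right of the lane. Lying tipped its upper side is 70 above the bench, its 90 level across. Slides and tips like the stamped one.
- carton_plain_lid (a point): centre of the other carton's lid (130 above its underside along its z)
- carton_plain_mid (a point): middle of the other carton (65 above its underside along its z)
- lane: The dispatch lane: two straight white tape lines flat on the bench, each 400 long and 20 wide, running away from the robot between the cartons; the clear lane between them is 180 wide. Origin: middle of the lane on the bench top; x runs along the lane away from the robot, y across it to the left. Fixed.
- flask: Bystander, leave alone: plain aluminium drinking flask, 64 diameter, 190 tall, to the robot's right.
- mug: Bystander, leave alone: white mug, 80 diameter, 90 tall, far right.
- spool: Bystander, leave alone: metal solder spool standing on its flange, 60 diameter, 42 tall, inside the lane near its far end.
- driver: Bystander, leave alone: screwdriver lying crosswise near the far edge, black handle.
- meter: Bystander, leave alone: grey hand multimeter lying flat, 150 x 75 x 35, to the robot's left.
- case: Bystander, leave alone: red zip case, 130 x 90 x 60, far left.
- heatsink: Bystander, leave alone: small finned aluminium heatsink, 60 x 50 x 29, at the lane's far end on the right.
Not all that is in view belongs to the job. Leave any turquoise look-alike of the carton_stamped alone.

How it is judged:
By the outcome, as a careful person would: the job done as asked, in the order asked, and still so for the second after the job is handed in, with the robot touching nothing.
It also fails if it takes over 61 s, if anything falls off the work surface, if the arm or the gripper's body presses on something with over 40 N, if the wrist force passes 120 N, or if a joint passes its speed limit or range.

### The arm

A 6-joint arm with a two-finger parallel gripper is mounted at the origin on the work surface. World frame = base frame: x ahead of the robot, y to its left, z up, the work surface at z = 0. Lengths are in mm, angles in rad, forces in N, time in s.
With the tool pointing down it reaches from about 350 to 775 mm from the base axis. Payload 5.5 kg.
Tool frame: the origin (TCP) lies on the centre line of the jaws, within the pads' length; the fingertips stand 11 mm ahead of it and the grasp point (between the pads) lies 8 mm behind it (bot.nose_length is the distance from the TCP to the fingertips, in mm); z points along the fingers, y is the direction in which the jaws open and shut (so a half turn about z gives the same grasp; the last joint's range is limited). The gripper opens to 85 mm and grips with 20 to 120 N. Pads are 22 mm wide; open, the fingers measure 114 mm over their backs; the gripper's body (76 mm by 85 mm) begins 54 mm behind the grasp point. The pads swing forward as they close: fully open they stand 13 mm farther back than shut.
Start: joints at [-1.259, 0.313, 0.046, 1.304, 0, 1.431], TCP at [251.038, -517.349, 242.323] pointing down, gripper open.
Joint ranges: [-2.76, 2.76], [-0.86, 1.69], [-1.03, 1.26], [-2.2, 2.34], [-1.47, 1.5], [-3.14, 3.14]. Speed limits (rad/s): [2.57, 2.57, 3.14, 3.14, 3.14, 3.14].

### API

Orientations are given as a unit quaternion [x, y, z, w].
In Python, from workcell import bot, jaws, kin, vision gives the robot as it stands. Calls block until the motion is done:
- bot.move_to(position, orientation): joint-space move of the TCP to a pose.
- bot.move_straight(position, ori=None, speed=150): straight line of the TCP; ori=None keeps the orientation; speed is the mean speed in mm/s.
- bot.move_j(angles): joint-space move.
- jaws.command_gripper(opening, squeeze=None): opening from 0.0 (shut) to 1.0 (fully open); squeeze is the grip in N (None keeps the last); returns when the fingers have stopped.
- bot.dwell(seconds).
- kin.inverse_kinematics(position, orientation): joint angles nearest the present ones, or None.
- bot.state(): the state.
- vision.read_camera(name): name is "side" or "top" or "wrist"; returns a dict with "img" (400x640x3 uint8, red, green, blue), "range_z" (400x640 float32, mm along the optical axis (not along the pixel's ray), 0 where there is no reading), "K" (3x3 intrinsics, pixels), "R" (3x3) and "t" (3): a world point X has camera coordinates R X + t. Camera axes: x right, y down, z forward; pixel columns grow to the right and rows downward; lengths in mm; the calibration is good to about 2 mm. A picture is of the moment at which its call begins.
A pose or a line that the arm cannot do raises bot.IKError and nothing moves.
- bot.finish_job(): hands the job in, once; it reports no verdict.
The state is a dict: "time_s": time; "q": joint angles; "qvel": joint speeds; "effort": joint torques, N m; "tcp_pos": TCP position; "orientation": TCP orientation; "wrist_force": force on the tool from outside, world axes, zero at the start; "ft_torque": the same for the moment, N m; "grip_width": opening from 0.0 (shut) to 1.0 (fully open).
Only numpy, scipy, OpenCV 4.12 (cv2) and the standard library are available. Lean on these libraries where they do the work, as an engineer would, in place of code of your own. Each camera call takes 0.05 s, during which the arm holds its last target.

## Working session

There is one attempt and no reset: what is moved stays moved. The work goes in short steps, each a Python script; the robot and the scene stay as the last script left them, time stands still between calls to the robot, and variables do not carry over. Pictures are saved under pics/ and viewed, and the job is handed in when it is done.

```bash
ls; mkdir -p pics
python3 - <<'E'
from workcell import bot, jaws, kin, vision
import cv2
for n in ("top","side"):
    r=vision.read_camera(n); cv2.imwrite(f"pics/{n}0.png",r["img"][...,::-1])
    print(n,r["K"].tolist(),r["R"].round(3).tolist(),r["t"].round(1).tolist())
s=bot.state(); print(s["time_s"],s["orientation"],bot.nose_length)
E
```

```text
pics
top [[400.8894468038904, 0.0, 319.14271683475823], [0.0, 400.8894468038904, 199.22065263015537], [0.0, 0.0, 1.0]] [[0.024, -1.0, -0.008], [-0.996, -0.024, -0.082], [0.082, 0.01, -0.997]] [-21.1, 524.7, 1549.4]
side [[406.10855822823135, 0.0, 316.55838970753535], [0.0, 406.10855822823135, 197.19656349078195], [0.0, 0.0, 1.0]] [[-0.918, -0.397, -0.009], [-0.281, 0.664, -0.693], [0.282, -0.634, -0.721]] [464.1, 217.3, 1069.7]
0.1 [ 9.74592696e-01  2.23983107e-01 -8.45570229e-05 -7.98858438e-04] 11.0
```

View pics/top0.png

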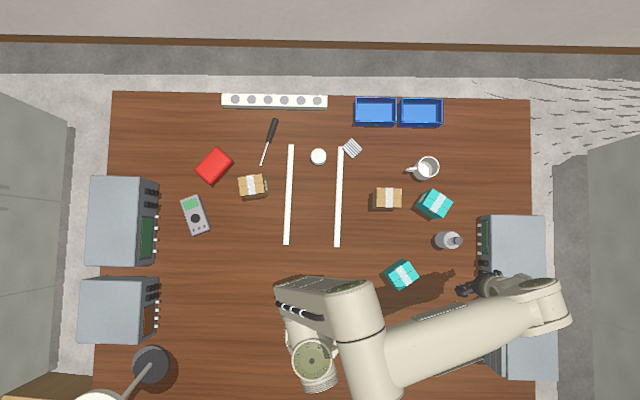

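View pics/side0.png

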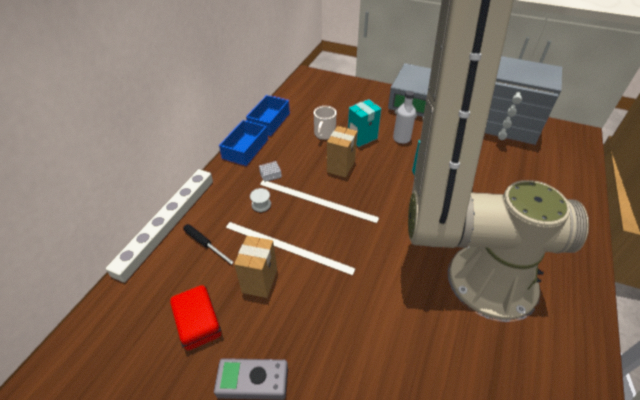

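Top view: brown cartons at about (252,186) on the left and (388,198) on the right. Turquoise decoys are at (435,204) and (402,275), the flask at (447,240) and the tape lines at columns ~288 and ~339. Next I'll measure these.

```bash
cat > h.py <<'E'
from workcell import bot, jaws, kin, vision
import numpy as np, cv2
def ray(r,uv,z):
    uv=np.atleast_2d(np.array(uv,float)); K,R,t=r["K"],r["R"],r["t"]
    d=np.c_[uv,np.ones(len(uv))]@np.linalg.inv(K).T@R   # R^T K^-1 p
    c=-R.T@t
    return c+d*((z-c[2])/d[:,2])[:,None]
def cloud(r):
    K,R,t=r["K"],r["R"],r["t"]; h,w=r["range_z"].shape
    u,v=np.meshgrid(np.arange(w),np.arange(h))
    z=r["range_z"]; P=np.stack([(u-K[0,2])/K[0,0]*z,(v-K[1,2])/K[1,1]*z,z],-1)
    return (P-t)@R
def brect(P):
    (c,s,a)=cv2.minAreaRect(P[:,:2].astype(np.float32))
    return np.round(c,1),np.round(s,1),round(a,1)
E
python3 - <<'E'
from h import *
r=vision.read_camera("top"); X=cloud(r); img=r["img"]
roi=(X[...,2]>-20)&(r["range_z"]>0)
def comps(m,amin):
    n,l,s,c=cv2.connectedComponentsWithStats(m.astype(np.uint8),connectivity=8)
    for i in range(1,n):
        if s[i,4]>=amin: yield l==i,s[i],c[i]
# things above the bench
for m,s,c in comps((X[...,2]>8)&(X[...,0]>250)&(X[...,0]<1000)&(abs(X[...,1])<700),40):
    P=X[m]; zt=np.percentile(P[:,2],95); T=P[P[:,2]>zt-12]
    print("px",c.round(),"ztop",zt.round(),"n",s[4],"top rect",brect(T), "all", P.min(0).round(),P.max(0).round(), img[m].mean(0).round())
g=img.min(2)>185
for m,s,c in comps(g&(abs(X[...,2])<12),150):
    v,u=np.nonzero(m); P=ray(r,np.c_[u,v],0); print("white",c.round(),s[4],brect(P))
E
```

```text
px [275. 101.] ztop 47.0 n 1546 top rect (array([667.7, 178.3]), array([542.6, 418.4]), 0.0) all [397. -35.   8.] [ 940.  388. 1587.] [213. 212. 206.]
px [377. 111.] ztop 64.0 n 579 top rect (array([ 658.9, -171.6]), array([172.7, 576.4]), 77.3) all [ 397. -302.    8.] [ 948.  -24. 1587.] [ 67.  98. 150.]
px [422. 111.] ztop 63.0 n 642 top rect (array([ 699.1, -213.5]), array([176.2, 691.7]), 43.7) all [ 397. -479.    8.] [ 929.  -24. 1587.] [ 63.  93. 147.]
px [270. 135.] ztop 30.0 n 206 top rect (array([598.5, 133.3]), array([495.6, 130. ]), 23.3) all [397. -24.   8.] [ 847.  229. 1587.] [107. 103.  98.]
px [352. 148.] ztop 35.0 n 185 top rect (array([583.7, -71.1]), array([ 64. , 380.4]), 66.4) all [ 397. -174.    8.] [ 766.  -24. 1587.] [202. 205. 207.]
px [214. 166.] ztop 66.0 n 848 top rect (array([508.6, 227.4]), array([535.8, 128.6]), 52.5) all [397. -24.   8.] [ 723.  486. 1587.] [213.  76.  66.]
px [318. 156.] ztop 48.0 n 189 top rect (array([559.3,   1.2]), array([ 58.7, 324.3]), 88.6) all [397. -31.   8.] [ 731.   27. 1587.] [241. 244. 240.]
px [425. 168.] ztop 92.0 n 355
[... 968 characters left out ...]
36.5,  87. ]), 79.2) all [ 250. -700.    8.] [ 484.  -24. 1587.] [149. 149. 139.]
px [448. 240.] ztop 191.0 n 384 top rect (array([ 381.7, -266.6]), array([485. ,  24.8]), 89.4) all [ 348. -521.   10.] [ 409.  -24. 1587.] [155. 155. 155.]
px [401. 269.] ztop 136.0 n 368 top rect (array([ 309.2, -193.5]), array([374.9,  67.1]), 72.9) all [ 250. -372.    8.] [ 397.  -24. 1587.] [109. 185. 181.]
px [341. 292.] ztop 783.0 n 1915 top rect (array([323.4, -74.6]), array([160.6,  75.6]), 9.3) all [ 250. -145.  239.] [ 397.   30. 1587.] [159. 154. 138.]
white [288. 194.] 560 (array([546.8, 115.3]), array([ 21.9, 400.8]), 88.7)
white [339. 196.] 560 (array([547.9, -85.3]), array([ 39.9, 409.6]), 85.9)
```

Run:
```python
from h import *
r=vision.read_camera("top"); X=cloud(r); img=r["img"]; ok=r["range_z"]>0
n,l,s,c=cv2.connectedComponentsWithStats(((X[...,2]>8)&ok&(X[...,0]>250)&(X[...,0]<1000)&(abs(X[...,1])<700)).astype(np.uint8))
for i in range(1,n):
    if s[i,4]<60: continue
    P=X[l==i]; zt=np.percentile(P[:,2],90); T=P[P[:,2]>zt-12]
    if zt>250: continue
    v,u=np.nonzero((l==i)&(abs(X[...,2]-zt)<12)); Q=ray(r,np.c_[u,v],zt-4)
    print("px",c[i].round(),"ztop",zt.round(1),"top",brect(Q),"all",P.min(0).round()[:2],P.max(0).round()[:2])
g=(img.min(2)>170)&(abs(X[...,2])<12)
n,l,s,c=cv2.connectedComponentsWithStats(g.astype(np.uint8))
for i in range(1,n):
    if s[i,3]<80: continue
    v,u=np.nonzero((l==i)); k=(v>150)&(v<242); P=ray(r,np.c_[u,v][k],0)
    f=np.polyfit(P[:,0],P[:,1],1); print("line",c[i].round(),"slope",f[0],"y@550",np.polyval(f,550),P.min(0),P.max(0))
```

```text
px [275. 101.] ztop 45.1 top (array([911.5, 177.8]), array([417. ,  52.2]), 90.0) all [884. -31.] [942. 389.]
px [376. 111.] ztop 61.4 top (array([ 878., -220.]), array([ 99.6, 160.4]), 1.2) all [ 826. -312.] [ 939. -141.]
px [422. 112.] ztop 60.9 top (array([ 876.7, -399. ]), array([104.1, 159.6]), 0.4) all [ 825. -480.] [ 948. -319.]
px [270. 135.] ztop 28.1 top (array([750.3, 198.7]), array([ 25.3, 197.6]), 73.8) all [656. 163.] [847. 230.]
px [352. 148.] ztop 32.1 top (array([ 730.2, -135. ]), array([59. , 47.9]), 45.8) all [ 693. -170.] [766. -98.]
px [214. 166.] ztop 64.4 top (array([643. , 401.5]), array([ 90.1, 127.9]), 49.7) all [569. 332.] [733. 478.]
px [318. 156.] ztop 46.5 top (array([692.4,  -2.1]), array([55.3, 58.5]), 1.3) all [665. -31.] [735.  32.]
px [425. 168.] ztop 90.8 top (array([ 649.6, -415. ]), array([79.5, 86.2]), 46.1) all [ 612. -481.] [ 709. -342.]
px [253. 186.] ztop 134.5 top (array([563.7, 241.2]), array([70.4, 90.7]), 10.9) all [522. 191.] [606. 293.]
px [136. 222.] ztop 183.5 top (array([420.1, 663.4]), array([ 79.4, 317.4]), 89.8) all [257. 610.] [
[... 183 characters left out ...]
ray([90.8, 71.4]), 57.0) all [ 460. -497.] [ 570. -385.]
px [196. 215.] ztop 41.0 top (array([452.2, 471.7]), array([149.8,  75.2]), 22.3) all [374. 413.] [540. 542.]
px [448. 240.] ztop 188.6 top (array([ 379.3, -495.6]), array([24.2, 28. ]), 1.4) all [ 348. -574.] [ 409. -463.]
px [401. 269.] ztop 133.3 top (array([ 275.5, -316.3]), array([ 49.7, 107.4]), 1.4) all [ 250. -383.] [ 302. -263.]
line [339. 195.] slope -0.0315813302097491 y@550 -85.21223980637791 [ 363.17404588 -147.51461989    0.        ] [723.8345768  -69.87635212   0.        ]
line [288. 194.] slope -0.02278454151262187 y@550 115.38999162531032 [358.25807999 100.84632106   0.        ] [718.4761364  130.34812884   0.        ]
```

```bash
cat >> h.py <<'E'
def down(yaw): return [float(np.cos(yaw/2)),float(np.sin(yaw/2)),0.0,0.0]
def bestdown(p,yaw):
    q0=np.array(bot.state()["q"]); best=None
    for y in (yaw,yaw+np.pi):
        q=kin.inverse_kinematics(p,down(y))
        if q is None: continue
        d=abs(np.array(q)-q0).max()
        if best is None or d<best[0]: best=(d,down(y),q)
    return best
def st(tag=""):
    s=bot.state(); print(tag,"t",round(s["time_s"],2),"tcp",np.round(s["tcp_pos"],1),"F",np.round(s["wrist_force"],1),"w",round(s["grip_width"],2))
def tip(c,yaw):
    c=np.array(c); ax=np.array([np.cos(yaw),np.sin(yaw)])
    a=c+ax*(35+11+16)
    P=lambda xy,z:[float(xy[0]),float(xy[1]),z]
    b=bestdown(P(a,260),yaw); print("q",np.round(b[2],2))
    bot.move_to(P(a,260),b[1]); jaws.command_gripper(0.55); st("pre")
    bot.move_straight(P(a,113),speed=200); st("low")
    for d in (30,14,0,-14):
        bot.move_straight(P(c+ax*d,113),speed=80); st(d)
    w=vision.read_camera("side"); cv2.imwrite(f"pics/tip_{int(c[1])}.png",w["img"][...,::-1])
    bot.move_straight(P(c+ax*-14,240),speed=250)
E
python3 - <<'E'
from h import *
w=vision.read_camera("wrist"); s=bot.state()
print("cam pos",-w["R"].T@w["t"],"fwd",w["R"][2], "tcp",s["tcp_pos"],w["K"][0])
tip((528.6,-264.0),np.deg2rad(0.7)); st()
E
```

```text
cam pos [ 312.14805004 -485.26462815  372.83664117] fwd [-0.24322936 -0.11669344 -0.96292373] tcp [ 250.98329093 -517.12543256  241.89475086] [349.50105026   0.         318.44314582]
q [-0.54  0.46  0.3   1.41  0.    2.59]
pre t 2.28 tcp [ 590.4 -263.5  260. ] F [ 0.8 -0.3  0.5] w 0.55
low t 3.17 tcp [ 591.3 -263.6  114.2] F [-0.1 -0.1  0.4] w 0.55
30 t 3.72 tcp [ 559.2 -264.1  114. ] F [ 1.6 -0.4  1.4] w 0.55
14 t 4.07 tcp [ 542.2 -263.7  112.7] F [0.1 0.9 0.2] w 0.55
0 t 4.39 tcp [ 528.4 -263.9  112.8] F [-0.   0.5  0.9] w 0.55
-14 t 4.72 tcp [ 514.6 -264.2  113. ] F [ 1.1  0.2 -0.4] w 0.55
 t 5.42 tcp [ 514.7 -264.1  239.6] F [0.2 1.6 0.3] w 0.55
```

Run:
```python
from h import *
w=vision.read_camera("wrist"); t=vision.read_camera("top")
cv2.imwrite("pics/w1.png",w["img"][...,::-1]); cv2.imwrite("pics/t1.png",t["img"][...,::-1])
a=cv2.imread("pics/tip_-264.png")
cv2.imwrite("pics/m1.png",cv2.resize(np.vstack([np.hstack([a,w["img"][...,::-1]]),np.hstack([t["img"][...,::-1],a*0])]),(800,500)))
```

```text
(no output)
```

View pics/m1.png

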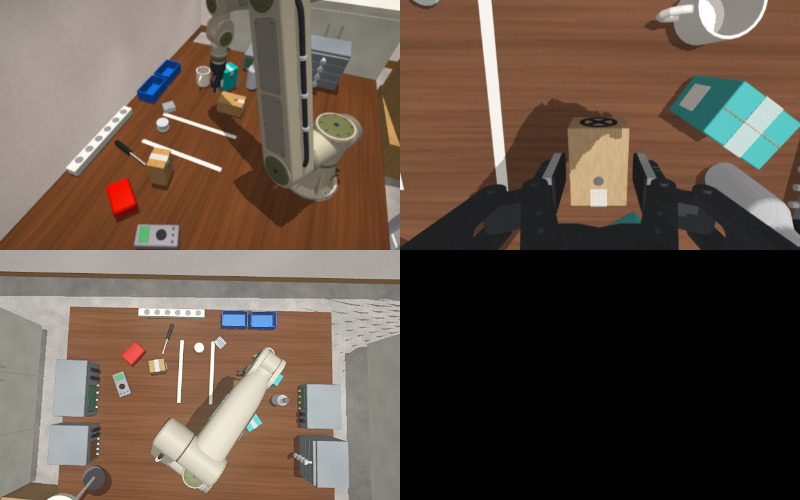

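The right carton is down. In the wrist view it lies at mosaic (600,160), with the ring-and-cross stamp on its underside at (600,122), so the right carton is the stamped one. Now I'll tip the left one.

Run:
```python
from h import *
tip((563.7,241.2),np.deg2rad(10.9)); st()
w=vision.read_camera("wrist"); t=vision.read_camera("top")
a=cv2.imread("pics/tip_241.png")
cv2.imwrite("pics/m2.png",cv2.resize(np.vstack([np.hstack([a,w["img"][...,::-1]]),np.hstack([t["img"][...,::-1],a*0])]),(800,500)))
# stamped carton from the top camera
X=cloud(t); ok=t["range_z"]>0
for nm,b in (("R",(300,540,-340,-190)),("L",(360,570,120,330))):
    m=ok&(X[...,0]>b[0])&(X[...,0]<b[1])&(X[...,1]>b[2])&(X[...,1]<b[3])&(abs(X[...,2]-74)<10)
    v,u=np.nonzero(m); print(nm,len(u),brect(ray(t,np.c_[u,v],70)) if len(u)>50 else "")
```

```text
q [0.27 0.52 0.39 1.45 0.   0.08]
pre t 7.83 tcp [624.8 252.2 260. ] F [ 0.2  0.1 -0.5] w 0.55
low t 8.72 tcp [625.4 253.1 114.3] F [-0.2 -0.3  0.8] w 0.55
30 t 9.27 tcp [594.1 247.2 114.2] F [1.8 0.9 2.3] w 0.55
14 t 9.62 tcp [577.1 243.7 112.7] F [-0.2  0.2 -0.8] w 0.55
0 t 9.94 tcp [563.5 241.2 112.8] F [-0.1  0.2  0.8] w 0.55
-14 t 10.27 tcp [550.  238.6 113. ] F [ 0.5  1.2 -0.6] w 0.55
 t 10.97 tcp [550.1 238.5 239.6] F [-0.1  0.3 -0.3] w 0.55
R 794 (array([ 393.2, -269. ]), array([203.3, 105.1]), 8.4)
L 760 (array([460.2, 221.6]), array([129.9,  90.3]), 10.8)
```

View pics/m2.png

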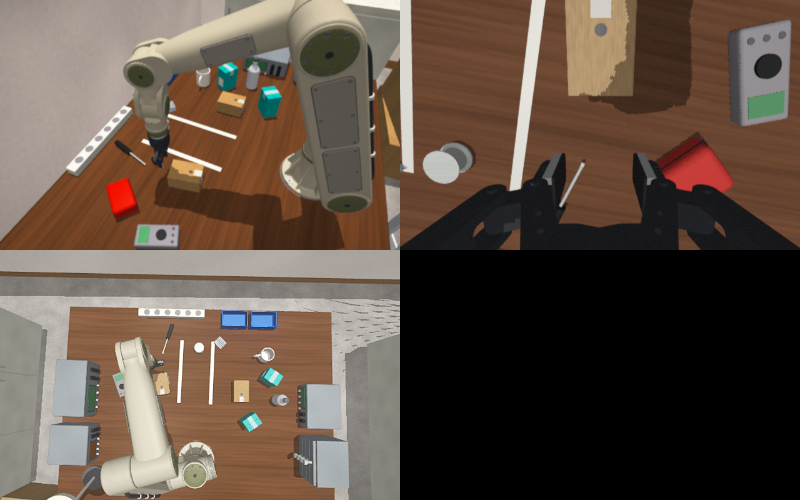

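Both cartons are down; in the top view (mosaic) they lie at (162,383) and (241,391). I'll re-measure the stamped one without the decoy pixels and push it, with the wrist camera on the carton side.

```bash
cat >> h.py <<'E'
def box(t,b):
    X=cloud(t); ok=t["range_z"]>0; i=t["img"].astype(int)
    m=ok&(X[...,0]>b[0])&(X[...,0]<b[1])&(X[...,1]>b[2])&(X[...,1]<b[3])&(abs(X[...,2]-74)<10)&(i[...,0]>i[...,2]-5)
    n,l,s,c=cv2.connectedComponentsWithStats(m.astype(np.uint8)); k=1+np.argmax(s[1:,4])
    v,u=np.nonzero(l==k); return brect(ray(t,np.c_[u,v],70)),len(u)
E
python3 - <<'E'
from h import *
t=vision.read_camera("top"); (c,s,a),n=box(t,(340,560,-340,-190)); print("R",c,s,a,n)
yaw=a if s[0]>s[1] else a-90
yaw=np.deg2rad((yaw+45)%90-45); print("yaw",yaw)
n=np.array([-np.sin(yaw),np.cos(yaw)]); q=down(yaw+np.pi/2)
p=lambda d,z:[float(c[0]+n[0]*d),float(c[1]+n[1]*d),z]
print(kin.inverse_kinematics(p(-70,250),q),kin.inverse_kinematics(p(-70,25),q))
bot.move_to(p(-70,250),q); jaws.command_gripper(1.0); st("above")
t=vision.read_camera("wrist"); cv2.imwrite("pics/w3.png",t["img"][...,::-1])
E
```

```text
R [ 427.8 -265.5] [125.2  86.9] 0.7 786
yaw 0.012217304763960357
[-0.8115853   0.25131739 -0.01885551  1.30062343  0.          0.74699372] [-0.8115853   0.41908868 -0.37205069  0.77965696  0.          0.74699372]
above t 13.7 tcp [ 428.8 -335.4  250. ] F [-0.5 -0.6  0.3] w 1.0
```

View pics/w3.png

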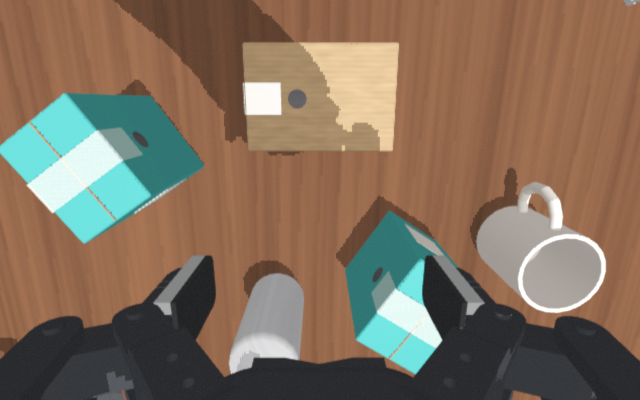

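Run:
```python
from h import *
c=np.array([427.8,-265.5]); n=np.array([-np.sin(.0122),np.cos(.0122)])
p=lambda d,z:[float(c[0]+n[0]*d),float(c[1]+n[1]*d),z]
bot.move_straight(p(-63,250),speed=60)
bot.move_straight(p(-63,110),speed=200); st("110")
bot.move_straight(p(-63,24),speed=80); st("low")
bot.move_straight(p(-40,24),speed=50); st("touch")
bot.move_straight(p(60,24),speed=90); st("push1")
t=vision.read_camera("top"); s=vision.read_camera("side"); w=vision.read_camera("wrist")
print(box(t,(300,600,-300,150)))
I=[x["img"][...,::-1] for x in (t,s,w)]
cv2.imwrite("pics/m4.png",cv2.resize(np.vstack([np.hstack(I[:2]),np.hstack([I[2],I[2]*0])]),(800,500)))
```

```text
110 t 14.87 tcp [ 429.1 -329.1  110.9] F [ 0.4 -0.3  0.5] w 1.0
low t 16.09 tcp [ 428.9 -328.9   24.5] F [-0.7 -0.3 -0.7] w 1.0
touch t 16.7 tcp [ 428.1 -304.7   23.9] F [ 0.7  0.7 -0.1] w 1.0
push1 t 17.96 tcp [ 427.  -205.4   23.8] F [-0.9 -0.4  0.4] w 1.0
((array([ 426.9, -154.6]), array([102.6, 131.2]), 89.4), 634)
```

View pics/m4.png

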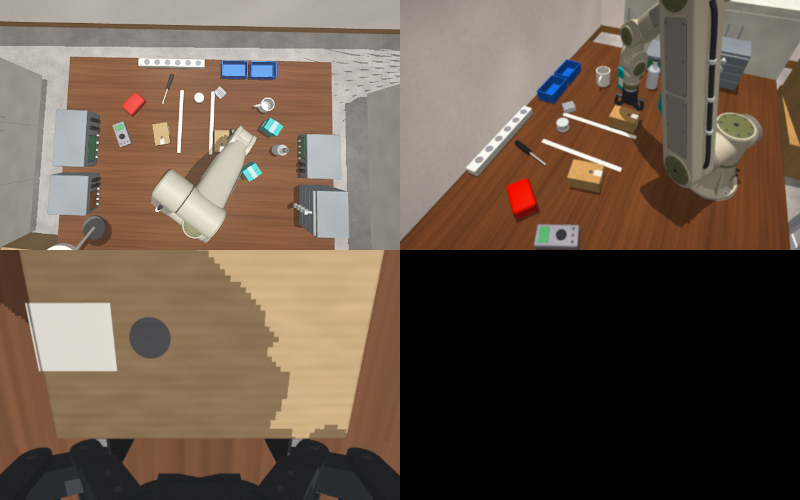

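The push is working: in the wrist view (lower left) both fingers sit squarely against the carton's side. Continuing to mid-lane.

Run:
```python
from h import *
bot.move_straight([426.0,-80.0,24],speed=90); st("a")
bot.move_straight([425.5,-39.0,24],speed=50); st("b")
bot.move_straight([425.8,-58.0,24],speed=60)
bot.move_straight([425.8,-58.0,200],speed=200); st("up")
q=bot.state()["q"]; q=list(map(float,q)); q[0]=-1.0; bot.move_j(q); st("clear")
t=vision.read_camera("top"); s=vision.read_camera("side"); img=t["img"]
print("S",box(t,(300,600,-120,140)),"P",box(t,(330,600,130,330)))
X=cloud(t); g=(img.min(2)>170)&(abs(X[...,2])<12)&(t["range_z"]>0)
nn,l,st_,c=cv2.connectedComponentsWithStats(g.astype(np.uint8))
for i in range(1,nn):
    if st_[i,3]<40: continue
    v,u=np.nonzero(l==i); P=ray(t,np.c_[u,v],0); P=P[(abs(P[:,1])<140)]
    f=cv2.fitLine(P[:,:2].astype(np.float32),cv2.DIST_HUBER,0,.01,.01).ravel(); print("line",c[i].round(),f.round(3),"y@425",f[3]+(425-f[2])*f[1]/f[0],"x",P[:,0].min(),P[:,0].max())
# bystanders
n,l,ss,c=cv2.connectedComponentsWithStats(((X[...,2]>8)&(t["range_z"]>0)&(X[...,0]>250)&(X[...,0]<1000)&(abs(X[...,1])<600)).astype(np.uint8))
for i in range(1,n):
    if ss[i,4]>=60: print(c[i].round(),np.percentile(X[l==i][:,2],90).round(), X[l==i].mean(0).round()[:2])
I=[x["img"][...,::-1] for x in (t,s)]
cv2.imwrite("pics/m5.png",cv2.resize(np.vstack(I),(480,600))); cv2.imwrite("pics/t5.png",I[0])
```

```text
a t 19.65 tcp [425.8 -79.9  23.8] F [ 0.  -0.1  0.4] w 1.0
b t 20.62 tcp [425.3 -38.5  23.9] F [-0.3  0.4 -1.3] w 1.0
up t 22.12 tcp [425.1 -57.7 199. ] F [0.5 1.1 0. ] w 1.0
clear t 23.22 tcp [ 295.2 -310.7  198.6] F [-0.2  0.2  0.1] w 1.0
S ((array([423.4,  19.2]), array([ 88.4, 130.1]), 89.4), 783) P ((array([460.2, 221.5]), array([130.,  91.]), 10.7), 789)
line [339. 195.] [ 1.00000e+00 -2.80000e-02  5.41642e+02 -8.45210e+01] y@425 -81.311386 x 343.61321536932587 755.9370620596828
line [288. 194.] [ 1.00000e+00 -2.30000e-02  5.45238e+02  1.15732e+02] y@425 118.45133 x 346.5078356719229 746.9810625800521
[275. 101.] 45.0 [909. 177.]
[377. 110.] 61.0 [ 881. -228.]
[422. 112.] 61.0 [ 878. -405.]
[271. 134.] 28.0 [780. 191.]
[352. 148.] 33.0 [ 731. -135.]
[214. 166.] 65.0 [641. 399.]
[318. 156.] 47.0 [693.  -2.]
[425. 168.] 90.0 [ 652. -413.]
[434. 204.] 134.0 [ 510. -432.]
[195. 215.] 41.0 [452. 470.]
[259. 214.] 75.0 [460. 219.]
[311. 225.] 75.0 [424.  19.]
[448. 240.] 189.0 [ 380. -482.]
[426. 279.] 696.0 [ 292. -275.]
```

View pics/t5.png

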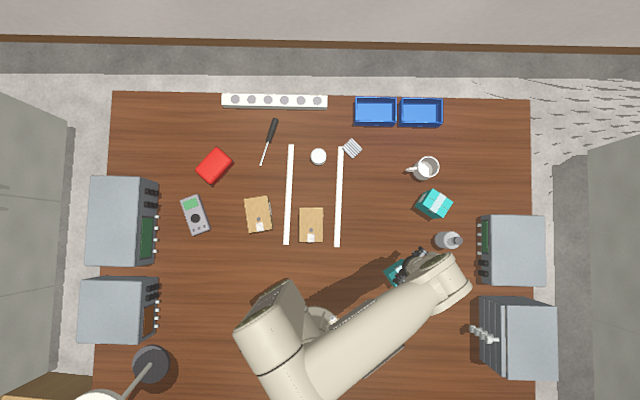

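View pics/m5.png

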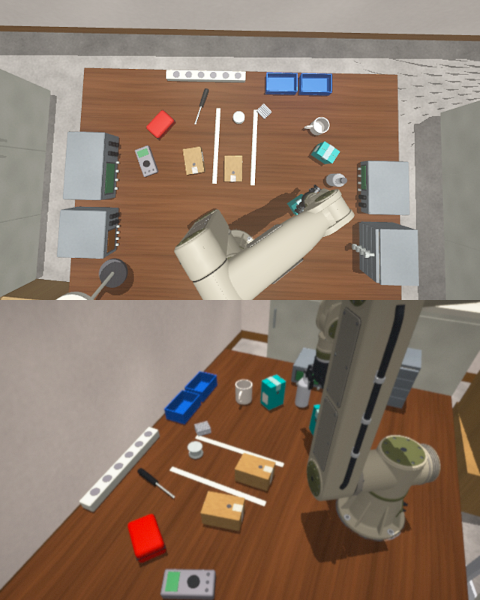

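The carton sits mid-lane: its centre is y=19, with the lane centre at ~18.6. It spans x 358–488, and the lane starts at ~347. I'll return to the start pose at a safe height, compare the bystanders with the first picture, and hand in.

Run:
```python
from h import *
p=bot.state()["tcp_pos"]; bot.move_straight([float(p[0]),float(p[1]),300.0],speed=200)
bot.move_j([-1.259,0.313,0.046,1.304,0,1.431]); st("home")
t=vision.read_camera("top"); a=cv2.imread("pics/top0.png"); b=np.ascontiguousarray(t["img"][...,::-1])
d=(cv2.absdiff(a,b).max(2)>40).astype(np.uint8)
n,l,s,c=cv2.connectedComponentsWithStats(cv2.dilate(d,np.ones((3,3))))
for i in range(1,n):
    if s[i,4]>25: print("changed",c[i].round(),s[i].tolist())
print("S",box(t,(300,600,-120,140)),"P",box(t,(330,600,130,330)))
bot.dwell(0.5); st("end"); bot.finish_job()
```

```text
home t 24.86 tcp [ 250.9 -516.   242.1] F [-0.1  0.3 -0.7] w 1.0
changed [255. 202.] [236, 173, 38, 62, 1686]
changed [385. 199.] [367, 186, 36, 26, 813]
changed [310. 225.] [297, 206, 28, 38, 983]
changed [376. 292.] [373, 287, 6, 12, 36]
S ((array([423.4,  18.8]), array([ 89.2, 130.1]), 89.4), 782) P ((array([460.1, 221.9]), array([130.,  90.]), 10.9), 788)
end t 25.41 tcp [ 250.9 -517.1  242.6] F [ 0.5  0.  -0. ] w 1.0
the job is handed in; nothing more can be done
```

Both cartons are down and the stamped one lies wholly inside the lane. I handed the job in at about 25 s of the 61 s allowed.

- **Tipping:** I tipped the right carton and then the left towards the robot with the fingertips. The wrist camera showed the ring-and-cross stamp on the right carton's underside. I then pushed that carton sideways into the lane with the open fingers, lifting nothing.
- **Stamped carton:** it lies square to the lane with its centre at about (423, 19), spanning roughly y −26 to 64. The tape centre lines there are at y −81 and 118, which leaves about 45 mm clear on each side. Its end nearest the robot is only about 11 mm inside the near end of the tape, the tightest margin.
- **Plain carton:** it lies outside the lane at about (460, 222). I never saw its bare underside directly; I took it as plain because the other one carried the stamp.
- **Bystanders:** compared with the first picture, only the cartons' old and new places changed, plus a tiny patch on the robot arm itself. The wrist-force readings, taken after each move, stayed near 3 N or less.

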